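# Hook a tote out of the UV cabinet

### The job

Flip the UV lamp toggle on top of the small cabinet over to its off side (leaning away from the mouth), then take the orange pull hook from its cradle, hook it behind the front lip of the blue tote inside and drag the tote out until its front lip is past the yellow stripe, with the tote still on the cabinet's base plate. Put the hook back in its cradle, lying in both notches and pointing the same way as before. Move the tote with the hook only, never with the gripper; keep the hook out of the cabinet while the lamp is on, keep the yellow tip box upright in the tote, and leave the beaker, dark bottle and green tape where they are.

Things in the scene. Friction and masses are not known exactly. Their poses are not given: they have to be found in the camera images.
- mouth (a point): Middle of the mouth of the fixed white UV cabinet, on its base plate's upper face, 6 mm above the worktop. x runs into the cabinet (out is -x), y to the left seen looking in, z up. Mouth 170 mm wide, 119 high (up to 125 above the worktop); inside 207 mm deep; outer width 186; roof top 135 mm above the worktop, its rear part clear.
- stripe (a point): Middle of the yellow stripe across the base plate, outside the mouth, at x = -35 mm from the mouth's middle; the stripe is 10 mm wide (x = -30 to -40). Axes as the mouth's. The base plate, 6 mm thick and 186 wide, ends at x = -130 mm from the mouth.
- toggle_pivot (a point): Pivot of the toggle, on the roof, 147 mm above the worktop, at x = 40, y = -45 mm from the mouth's middle; axes as for the mouth. The toggle stands on a black plate 50 x 34 mm, 12 mm thick, centred here, with a red dot on the mouth side (on) and a white dot on the inner side (off).
- toggle_tip (a point): Free end of the steel bat toggle, 56 mm from its pivot; the bat is a round bar 7 to 13 mm thick, thickest near this end.
- toggle (a joint): Angle of the bat toggle (rad): 0 upright, -0.45 leaning to the mouth (lamp on, about the start), +0.45 leaning away from the mouth, into the cabinet's depth (lamp off). It falls over its centre to whichever stop is nearer and rests there; about 1 N at its end takes it over.
- hook_grip (a point): Centre of the hook's orange handle, 110 long (x) x 24 wide (y) x 30 high (z) mm; x points along the tool to the hook end, z up in use. A 10 mm steel rod on the handle's centre line runs on to the hook plate at x = 140. Whole tool 160 g, balance point about 25 mm ahead of this point.
- hook_tip (a point): Lower edge of the hook plate: 140 mm ahead of and 38 mm below the handle's centre. The plate is 8 mm thick (x), 30 wide (y), and hangs 33 mm below the underside of the rod; its upper edge stands 5 mm above the rod's centre line.
- cradle_rest (a point): Where the handle's centre lies in the fixed grey cradle, 73 mm above the worktop; x as the hook's x in it, z up. Two posts 14 mm thick, 43 mm ahead and behind, with open notches: flat floor 58 mm above the worktop, flared cheeks about 5 mm off each side of the handle, ending 72 mm up. Between the posts 72 mm are free down to an 8 mm foot plate.
- tote_lip (a point): Top outer edge, middle, of the front wall of the loose blue tote, 45 mm above its underside; it starts 40 to 60 mm inside the mouth. x into the tote, z up. Tote 142 long (x) x 138 wide x 45 high, about 350 g. Front wall 4 mm thick; behind it an empty pocket from x = 4 to 40 mm, 41 deep, 126 wide, then a 4 mm partition and the tip box.
- tips_mid (a point): Centre (36 mm up) of the closed yellow tip box, 88 x 122 x 73 mm, 110 g, standing loose in the tote behind the partition.
- beaker_mid (a point): Centre (45 mm up) of the empty clear beaker, 69 mm across, 91 high. Bystander.
- bottle_mid (a point): Centre (45 mm up) of the dark reagent bottle with white cap, 48 mm across, 90 high. Bystander; just behind it, to the right, stand fixed binders about 0.3 m high.
- tape_mid (a point): Centre (about 10 mm up) of the roll of green tape lying flat, 73 mm across, 19 high. Bystander.

How it is judged:
By the outcome, as a careful person would: the job done as asked, in the order asked, and still so for the second after the job is handed in, with the robot touching nothing.
It also fails if it takes over 67 s, if anything falls off the work surface, if the arm or the gripper's body presses on something with over 40 N, if the wrist force passes 120 N, or if a joint passes its speed limit or range.

### The arm

A 7-joint arm with a two-finger parallel gripper is mounted at the origin on a cart in front of the work surface, level with it; the furniture and walls round the work are solid. World frame = base frame: x ahead of the robot, y to its left, z up, the work surface at z = 0. Lengths are in m, angles in rad, forces in N, time in s.
With the tool pointing down it reaches from about 0.425 to 0.95 m from the base axis. Payload 4.7 kg.
Tool frame: the origin (TCP) lies on the mounting face of the last link; the fingertips stand env.tip_extent ahead of it and the grasp point (between the pads) lies 164 mm ahead of it (env.tip_extent is the distance from the TCP to the fingertips, in m); x points along the fingers, z is the direction in which the jaws open and shut, and the axes are right-handed (so a half turn about x gives the same grasp; the last joint's range is limited). The gripper opens to 87 mm and grips with 3 to 60 N. Pads are 19 mm wide; open, the fingers measure 117 mm over their backs; the gripper's body (75 mm by 190 mm) begins 51 mm behind the grasp point.
Start: joints at [-1.161, 0.469, -0.049, 1.532, 0.024, 1.141, -0.082], TCP at [0.287, 0.611, 0.405] pointing down, gripper open.
Joint ranges: [-2.59, 2.59], [-0.33, 1.99], [-1.39, 1.29], [0.1, 2.45], [-1.04, 4.18], [0.21, 1.99], [-2.66, 2.66]. Speed limits (rad/s): [2.57, 2.57, 3.14, 3.14, 3.14, 3.14, 3.14].

### API

Orientations are given as a unit quaternion [x, y, z, w].
In Python, from bench import env gives the robot as it stands.
- The arm moves only by the tool carry_out, never from a script. Its arguments are lists of equal length, an entry for each row: "gripper": the gripper's target within -1 to 1 (fully open at 1, half-way at 0, shut at -1); "translation": the shift along the tool's x, y, z in cm, a list of three; "yaw": the turn about the tool's x in degrees. In form: {"gripper": [gripper, ...], "translation": [[x, y, z], ...], "yaw": [yaw, ...]}. A call has 1 to 8 rows; each row is the pose to reach, as a shift and turn from the pose commanded when the call began, along the tool's axes at that moment; what a row does not reach only later rows make up. A row lasts 1/10 s, in which the tool goes at most 50 mm and 8.59 degrees, less where a joint would pass 70% of its speed; a pose out of reach is approached as far as the arm can. A call with a gripper value outside its range is refused whole. The fingers move at their own pace and stop on an object; "newtons" is the grip in N (left out, the last holds). Time passes only in rows, so rows that repeat a pose let the fingers close. It gives the time, the measured TCP pose, the force and the opening at its end, in the units of the state.
- env.observe(): the state, without advancing time (a new reading comes with each control period).
- env.read_camera(name): name is "scene" or "top"; returns a dict with "frame" (480x640x3 uint8, blue, green, red), "range_z" (480x640 float32, m along the optical axis (not along the pixel's ray), 0 where there is no reading), "K" (3x3 intrinsics, pixels), "world_from_camera" (4x4, takes a point from camera to world coordinates). Camera axes: x right, y down, z forward; pixel columns grow to the right and rows downward; lengths in m; the calibration is good to about 2 mm. A picture is of the moment at which its call begins.
- env.hand_in(): hands the job in, once; it reports no verdict.
Trained networks look in the newest picture that a camera, given by its name, has taken for a name from the list of things; names that differ only in an ending like _2 or _b are one class to them, and where a whole thing is asked for, a point or a joint stands for the part that bears it (a point fixed in the world has none). Each returns a list of dicts, best first, with "p" (0 to 1); they miss things now and then, are a little off and sometimes report something else, mostly with a low value. They report only what shows in the picture. A call takes as long as a camera call.
- env.spot_in(query, camera): "at" ([x, y, z] in m, in the coordinates of the camera as it stood for that picture, good to about 4 mm: the middle of the surface that is visible of it).
- env.trace(query, camera): "pixels" (480x640 bool, what is visible of it).
- env.pinpoint(query, camera): "at" ([x, y, z] in m, in the coordinates of the camera as it stood for that picture, good to about 4 mm: a listed point, or the origin of a listed thing).
The state is a dict: "clock": time; "joint_positions": joint angles; "qvel": joint speeds; "joint_torque": joint torques, N m; "tcp_pos": TCP position; "tcp_rot": TCP orientation; "ft_force": force on the tool from outside, world axes, zero at the start; "ft_torque": the same for the moment, N m; "width": opening from 0.0 (shut) to 1.0 (fully open).
Only numpy, scipy, OpenCV 4.12 (cv2) and the standard library are available. Lean on these libraries where they do the work, as an engineer would, in place of code of your own. Each camera call takes 0.05 s, during which the arm holds its last target.

## Working session

There is one attempt and no reset: what is moved stays moved. The work goes in short steps, Python scripts to look and compute and a tool call to move; the robot and the scene stay as the last step left them, time stands still between calls to the robot, and variables do not carry over. Pictures are saved under pics/ and viewed, and the job is handed in when it is done.

Besides the shell and the picture viewer there is one more tool, called after "Call:" in YAML: its name, and indented under it one key for each argument. carry_out: Moves the arm, as the interface text tells. Its arguments: {"type":"object","properties":{"gripper":{"type":"array","items":{"type":"number"}},"translation":{"type":"array","items":{"type":"array","items":{"type":"number"}}},"yaw":{"type":"array","items":{"type":"number"}},"newtons":{"type":"number"}},"required":["gripper","translation","yaw"]}

```bash
ls; mkdir -p pics; python3 - <<'E'
from bench import env
import cv2,numpy as np
print(env.observe(), env.tip_extent)
for c in ("scene","top"):
    r=env.read_camera(c); cv2.imwrite(f"pics/{c}0.png",r["frame"]); print(c,r["K"],r["world_from_camera"])
    T=r["world_from_camera"]
    for n in "mouth stripe toggle_pivot toggle_tip hook_grip hook_tip cradle_rest tote_lip tips_mid beaker_mid bottle_mid tape_mid".split():
        try:
            for d in env.pinpoint(n,c)[:2]:
                print(c,n,round(d["p"],2),np.round((T@np.r_[d["at"],1])[:3],4))
        except Exception as e: print(n,e)
E
```

```text
pics
{'clock': 0.0, 'joint_positions': array([-1.16091149,  0.4694412 , -0.04859543,  1.5336964 ,  0.02411357,
        1.14096604, -0.08232459]), 'qvel': array([-0.00067961,  0.00258837,  0.00156875,  0.00169888,  0.00029747,
        0.00079692,  0.0005936 ]), 'joint_torque': array([-3.24614712e-04, -5.07970977e+01, -8.06751335e-02, -2.36154932e+01,
       -6.13185321e-02,  3.79545183e-02,  1.84245500e-04]), 'tcp_pos': array([0.28664377, 0.61084601, 0.4036982 ]), 'tcp_rot': array([-0.37958936,  0.59738887,  0.37881137,  0.59627208]), 'ft_force': array([-0.11725257,  0.26282544, -0.01390635]), 'ft_torque': array([-0.00063523, -0.00097968, -0.01611904]), 'width': 1.0018062884569445} 0.1822
scene [[497.4926512    0.         327.0048456 ]
 [  0.         497.4926512  244.65094721]
 [  0.           0.           1.        ]] [[ 0.85601134 -0.39193193  0.33709634  0.18264945]
 [-0.516671   -0.67031663  0.53266002 -0.6925348 ]
 [ 0.01719481 -0.63013092 -0.7762985   1.07273604]
 [ 0.          0.          0.          1.        ]]
scene mouth 0.83 [0.6079 0.0177 0.0066]
scene stripe 0.77 [0.585 
[... 553 characters left out ...]
 1.        ]] [[ 0.00287006 -0.99503628  0.09947142  0.45775543]
 [-0.99997163 -0.00354856 -0.00664484 -0.05197783]
 [ 0.00696483 -0.09944953 -0.99501823  1.50648852]
 [ 0.          0.          0.          1.        ]]
top mouth 0.81 [0.6081 0.0156 0.0079]
top stripe 0.85 [0.5856 0.0435 0.0039]
top toggle_pivot 0.76 [ 0.6021 -0.0392  0.1497]
top toggle_tip 0.65 [ 0.6023 -0.0417  0.1474]
top toggle_tip 0.5 [ 0.5868 -0.024   0.1946]
top hook_grip 0.87 [ 0.4411 -0.2969  0.074 ]
top hook_tip 0.89 [ 0.4733 -0.4353  0.0292]
top cradle_rest 0.72 [ 0.4403 -0.2964  0.0741]
top beaker_mid 0.64 [0.5197 0.271  0.0416]
top bottle_mid 0.74 [ 0.5848 -0.2189  0.0409]
top tape_mid 0.83 [0.7    0.3083 0.0108]
```

View pics/scene0.png

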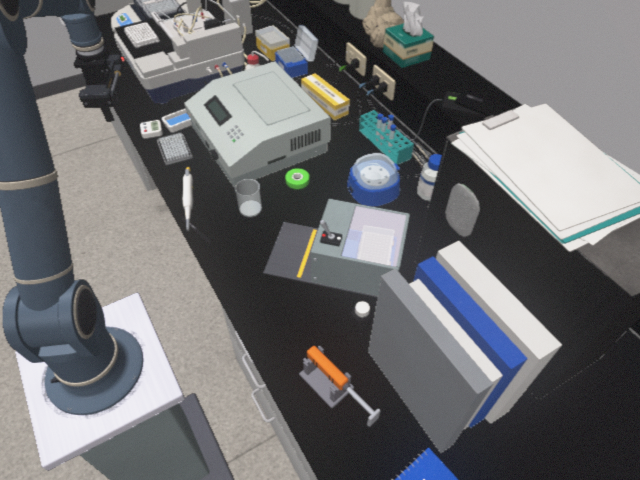

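View pics/top0.png

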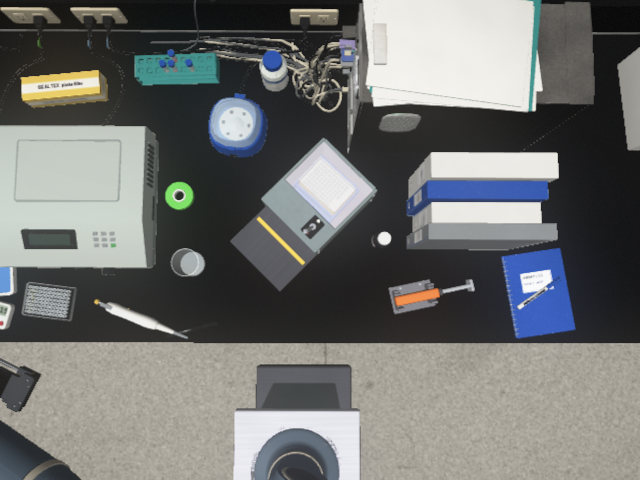

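The pictures show the cabinet turned about -50°: its mouth is at the lower left, around (275,245) in the top view. The toggle is at (312,228), leaning to the mouth. The hook is in its cradle, handle at (415,297) and plate at (470,285). The tip box shows through the clear roof at (330,185). Next I'll refine the axes.

```bash
cat > h.py <<'E'
from bench import env
import cv2,numpy as np
def pts(r,mask=None,z=None):
    K=r["K"];T=r["world_from_camera"];v,u=np.mgrid[:480,:640]
    if z is None:
        d=r["range_z"]; P=np.stack([(u-K[0,2])/K[0,0]*d,(v-K[1,2])/K[1,1]*d,d],-1)
        W=P@T[:3,:3].T+T[:3,3]; W[d==0]=np.nan
    else:
        R=np.stack([(u-K[0,2])/K[0,0],(v-K[1,2])/K[1,1],np.ones_like(u,float)],-1)@T[:3,:3].T
        W=R*((z-T[2,3])/R[...,2])[...,None]+T[:3,3]
    return W
E
python3 - <<'E'
from h import *
r=env.read_camera("top"); W=pts(r); Z=W[...,2]; f=r["frame"].astype(int)
def rect(m,name,z=None):
    m=m.astype(np.uint8); n,l,s,c=cv2.connectedComponentsWithStats(m); i=1+np.argmax(s[1:,4]); m=l==i
    P=(pts(r,z=z) if z else W)[m][:,:2].astype(np.float32)*1000
    b=cv2.minAreaRect(P); print(name,m.sum(),"c,wh,ang",np.round(b[0],1),np.round(b[1],1),round(b[2],2), "corners",np.round(cv2.boxPoints(b)).tolist(), "mean z",np.nanmean(Z[m]))
    return m
near=(W[...,0]>.45)&(W[...,0]<.95)&(abs(W[...,1]+.05)<.25)
rect(near&(Z>.120)&(Z<.15),"roof")
y=(f[...,2]>150)&(f[...,1]>110)&(f[...,0]<110)&near
rect(y,"stripe",.006)
o=(f[...,2]>180)&(f[...,1]<150)&(f[...,0]<90)&(abs(W[...,0]-.44)<.1)&(abs(W[...,1]+.3)<.15)
rect(o,"handle",.088)
for q in ("tips_mid","hook_grip","tote_lip","toggle_tip"):
    for d in env.trace(q,"top")[:1]:
        m=d["pixels"]; print(q,d["p"],m.sum(), "medz",np.nanmedian(Z[m]))
        rect(m,q,{"tips_mid":.083,"hook_grip":.088}.get(q,.1))
h=(abs(W[...,0]-.45)<.08)&(W[...,1]<-.35)&(W[...,1]>-.47)&(Z>.03)&(Z<.12); print("rod/plate mean",np.nanmean(W[h],0))
m=rect(h,"rod"); 
ro=h&(W[...,1]>-.42)&(W[...,1]<-.365)
vx,vy,x0,y0=cv2.fitLine(W[ro][:,:2].astype(np.float32),cv2.DIST_L2,0,.01,.01).ravel(); print("rod line ang",np.degrees(np.arctan2(vy,vx)),x0,y0,np.nanmean(Z[ro]))
big=cv2.resize(r["frame"][120:300,220:490],None,fx=2.9,fy=2.9,interpolation=cv2.INTER_CUBIC); cv2.imwrite("pics/z1.png",big)
from scipy.spatial.transform import Rotation as R
s=env.observe(); print(R.from_quat(s["tcp_rot"]).as_matrix())
E
```

```text
roof 6722 c,wh,ang [685.1 -57.1] [186.7 215.3] 45.23 corners [[543.0, -48.0], [696.0, -199.0], [827.0, -67.0], [674.0, 85.0]] mean z 0.1338116413687712
stripe 321 c,wh,ang [582.1  44.2] [170.6  11.1] 45.26 corners [[518.0, -13.0], [526.0, -20.0], [646.0, 101.0], [638.0, 109.0]] mean z 0.005576511648479086
handle 379 c,wh,ang [ 438.  -296.1] [ 21.1 108. ] 12.0 corners [[416.0, -246.0], [439.0, -351.0], [460.0, -347.0], [437.0, -241.0]] mean z 0.08743957100076045
tips_mid 0.65 57 medz 0.19188581440690133
tips_mid 57 c,wh,ang [603.7 -27.1] [15.9 24.6] 45.13 corners [[589.0, -24.0], [607.0, -41.0], [618.0, -30.0], [601.0, -13.0]] mean z 0.17963874515043657
hook_grip 0.73 683 medz 0.08478426442689702
hook_grip 683 c,wh,ang [ 449.  -339.5] [ 27.7 199.5] 12.24 corners [[414.0, -245.0], [457.0, -440.0], [484.0, -434.0], [441.0, -239.0]] mean z 0.08000217909490491
tote_lip 0.38 577 medz 0.08538344049248525
tote_lip 577 c,wh,ang [ 449.5 -336.6] [ 25.6 196.1] 12.54 corners [[416.0, -244.0], [458.0, -435.0], [483.0, -430.0], [441.0, -238.0]] mean z 0.0831351098339483
toggle_tip 0.37 30 medz 0.19428455835262293
toggle_tip 30 c,wh,ang [601.6 -28.5] [ 9.9 19.7] 26.9 corners [[593.0, -22.0], [602.0, -40.0], [610.0, -35.0], [602.0, -17.0]] mean z 0.1905713347650217
rod/plate mean [ 0.46135237 -0.40218906  0.07464175]
rod 213 c,wh,ang [ 461.8 -394. ] [28.5 93. ] 9.49 corners [[440.0, -350.0], [455.0, -442.0], [484.0, -437.0], [468.0, -346.0]] mean z 0.07469296345089423
rod line ang -77.97819 0.4593032 -0.3924682 0.07677980111451846
[[-1.76426777e-05 -9.05236453e-01  4.24908183e-01]
 [ 6.23240452e-05  4.24908181e-01  9.05236452e-01]
 [-9.99999998e-01  4.24527917e-05  4.89214796e-05]]
```

View pics/z1.png

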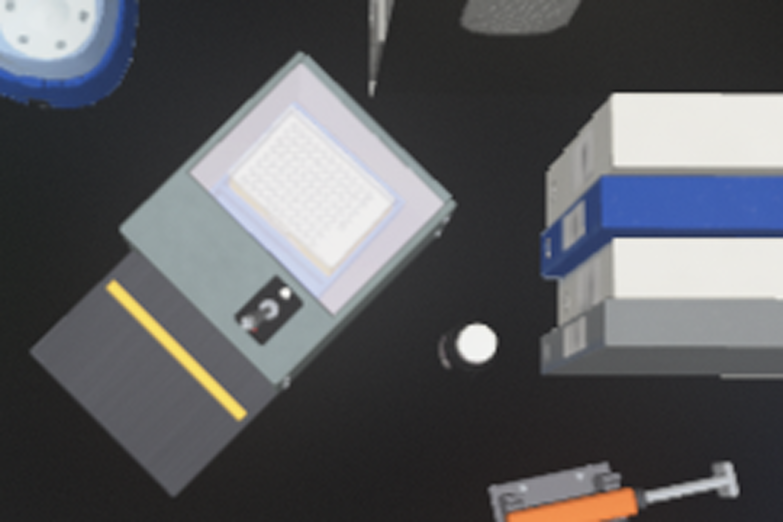

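```bash
python3 - <<'E'
from h import *
r=env.read_camera("top")
M=np.array([.608,.0184]);a=np.radians(-44.8);X=np.array([np.cos(a),np.sin(a)]);Y=np.array([-X[1],X[0]])
W=pts(r)
def at(p,z):
    u,v=np.array(p)/2.9+[220,120]; K=r["K"];T=r["world_from_camera"]
    d=T[:3,:3]@[(u-K[0,2])/K[0,0],(v-K[1,2])/K[1,1],1]; w=T[:3,3]+d*(z-T[2,3])/d[2]; q=w[:2]-M
    return np.round([q@X*1000,q@Y*1000],1), r["range_z"][int(v),int(u)], np.round(W[int(v),int(u)],3)
for p in [(290,108),(398,205),(328,275),(228,182)]: print("box",at(p,.083))
for p in [(190,172),(333,315),(300,52),(456,205)]: print("window",at(p,.135))
for p in [(215,188),(325,290),(300,190)]: print("blue",at(p,.051))
# rectified image in cabinet frame at z=.051, 3px/mm
K=r["K"];T=np.linalg.inv(r["world_from_camera"])
for z,n in((.051,"lip"),(.083,"box")):
    xs,ys=np.meshgrid(np.arange(-140,220,.6),np.arange(100,-100,-.6)); 
    P=np.stack([M[0]+xs/1e3*X[0]+ys/1e3*Y[0],M[1]+xs/1e3*X[1]+ys/1e3*Y[1],np.full_like(xs,z)],-1)@T[:3,:3].T+T[:3,3]
    uv=np.stack([P[...,0]/P[...,2]*K[0,0]+K[0,2],P[...,1]/P[...,2]*K[1,1]+K[1,2]],-1).astype(np.float32)
    im=cv2.remap(r["frame"],uv,None,cv2.INTER_CUBIC)
    for x in range(-100,201,50): cv2.line(im,(int((x+140)/.6),0),(int((x+140)/.6),8),(0,0,255),1)
    for y in range(-50,51,50): cv2.line(im,(0,int((100-y)/.6)),(8,int((100-y)/.6)),(0,0,255),1)
    cv2.imwrite(f"pics/rect_{n}.png",im)
s=env.read_camera("scene");cv2.imwrite("pics/z2.png",cv2.resize(s["frame"][185:300,255:420],None,fx=4.5,fy=4.5,interpolation=cv2.INTER_CUBIC))
E
```

```text
box (array([180.1,  70.9]), np.float32(1.400503), array([ 0.775, -0.058,  0.131]))
box (array([185.8, -55. ]), np.float32(1.391264), array([ 0.694, -0.147,  0.133]))
box (array([100. , -55.2]), np.float32(1.3819281), array([ 0.635, -0.09 ,  0.136]))
box (array([96.3, 62.8]), np.float32(1.393181), array([ 0.713, -0.005,  0.132]))
window (array([74.2, 83.1]), np.float32(1.3883748), array([0.72 , 0.026, 0.137]))
window (array([ 73.6, -85.2]), np.float32(1.3855047), array([ 0.602, -0.092,  0.129]))
window (array([211.1,  90.5]), np.float32(1.539381), array([ 0.86 , -0.066, -0.   ]))
window (array([211. , -92.7]), np.float32(1.3883911), array([ 0.694, -0.195,  0.136]))
blue (array([87.8, 72. ]), np.float32(1.3929485), array([0.709, 0.005, 0.131]))
blue (array([ 92.2, -60.4]), np.float32(1.3847853), array([ 0.621, -0.087,  0.131]))
blue (array([139.6,  17.8]), np.float32(1.3948627), array([ 0.707, -0.065,  0.13 ]))
```

View pics/rect_box.png

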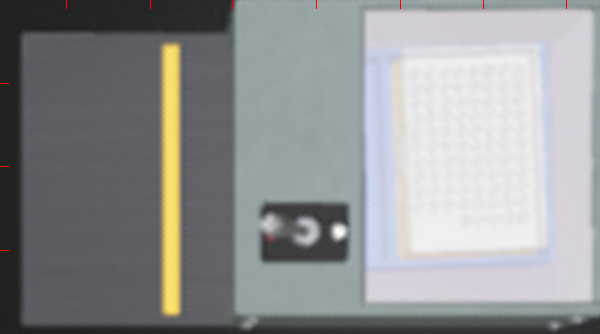

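View pics/z2.png

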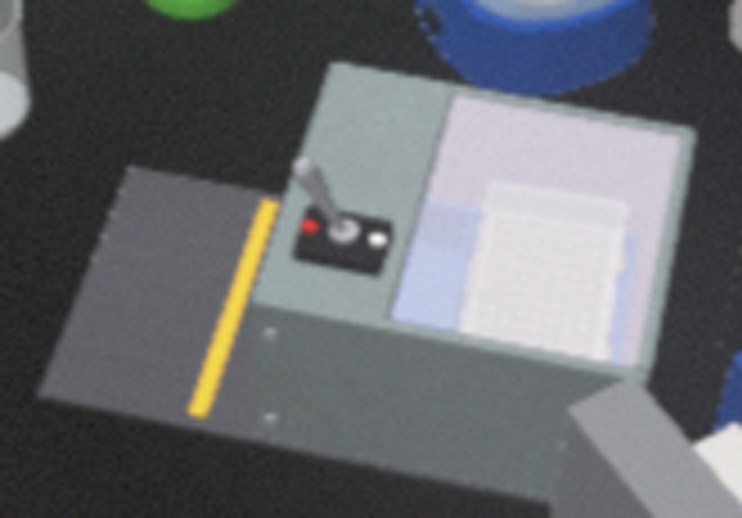

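Through the clear roof the box spans x≈97–187, y≈-55..68 in the cabinet frame, turned about +2.5°. That puts the tote lip at about (50, 2) mm. Next I'll work out the moves.

```bash
cat >> h.py <<'E'
from scipy.spatial.transform import Rotation as R
M=np.array([.608,.0184]);a=np.radians(-44.8);X=np.array([np.cos(a),np.sin(a)]);Y=np.array([-X[1],X[0]])
def cab(x,y): return M+(x*X+y*Y)/1000
def rel(xy,z,jaw):
    """TCP target -> shift cm in tool axes, yaw deg; jaw = world angle of tool z"""
    s=env.observe(); r=R.from_quat(s["tcp_rot"]).as_matrix()
    d=r.T@(np.r_[xy,z]-s["tcp_pos"])*100
    cur=np.degrees(np.arctan2(r[1,2],r[0,2])); dy=-(jaw-cur); dy=(dy+90)%180-90
    return np.round(d,2),round(dy,2)
E
python3 - <<'E'
from h import *
r=env.read_camera("top");W=pts(r).reshape(-1,3)
s=env.observe();A=s["tcp_pos"][:2];B=cab(-35,-45);print(A,B)
L=np.linalg.norm(B-A);t=(W[:,:2]-A)@(B-A)/L;n=np.abs((W[:,:2]-A)@np.array([[0,-1],[1,0]])@(B-A)/L)
for k in np.arange(0.1,L+.05,.05):
    m=(abs(t-k)<.025)&(n<.13); print(round(k,2),np.nanmax(W[m,2]) if m.any() else None)
print(rel(B,.357,45.2))
E
```

```text
[0.28672333 0.61108198] [0.55145648 0.01113151]
0.1 0.34022800617221427
0.15 0.6501140420028795
0.2 0.6627517868274815
0.25 0.10563328820837214
0.3 0.11519892023430556
0.35 0.1134569301202053
0.4 0.09627848240583936
0.45 0.09487576989096991
0.5 0.012125258474770417
0.55 0.01531710624584659
0.6 0.015234550920705248
0.65 0.1441919742130624
0.7 0.20132028523388024
(array([  4.77, -49.45, -43.07]), np.float64(19.66))
```

Call:
carry_out:
  gripper: [-1,-1,-1,-1,-1,-1,-1,-1]
  translation:
    - [0,-2,-1.7]
    - [0,-5,-4.3]
    - [0,-8,-7]
    - [0,-11,-9.6]
    - [0,-14,-12.2]
    - [0,-17,-14.8]
    - [0,-20,-17.4]
    - [0,-23,-20]
  yaw: [2,4,7,10,12,15,17,19.7]
  newtons: 40

```text
clock: 2.5
tcp_pos: [0.4104, 0.3307, 0.405]
tcp_rot: [-0.271, 0.653, 0.271, 0.653]
ft_force: [0.6, 0.5, 0.3]
width: 0.356
```

```bash
python3 - <<'E'
from h import *
print(rel(cab(-35,-45),.404,45.2)); print(rel(cab(-35,-45),.357,45.2))
E
```

```text
(array([  0.09, -32.56, -12.66]), np.float64(-0.13))
(array([  4.79, -32.56, -12.67]), np.float64(-0.13))
```

Call:
carry_out:
  gripper: [-1,-1,-1,-1,-1,-1,-1,-1]
  translation:
    - [0,-4.5,-1.7]
    - [0,-9,-3.5]
    - [0,-13.5,-5.2]
    - [0,-18,-7]
    - [0,-22.5,-8.8]
    - [0,-27,-10.5]
    - [0,-31,-12]
    - [0,-32.6,-12.7]
  yaw: [0,0,0,0,0,0,0,0]

```text
clock: 3.3
tcp_pos: [0.5526, 0.0075, 0.4052]
tcp_rot: [-0.27, 0.654, 0.269, 0.654]
ft_force: [0.0, 0.4, -0.1]
width: 0.003
```

Call:
carry_out:
  gripper: [-1,-1,-1]
  translation:
    - [2.5,0,0]
    - [4.7,0,0]
    - [4.7,0,0]
  yaw: [0,0,0]

```text
clock: 3.6
tcp_pos: [0.5505, 0.0124, 0.3551]
tcp_rot: [-0.271, 0.655, 0.272, 0.651]
ft_force: [-0.9, -0.5, -0.6]
width: 0.005
```

```bash
python3 - <<'E'
from h import *
s=env.observe(); print(s["clock"],s["width"],s["tcp_pos"],rel(cab(-35,-45),.357,45.2),rel(cab(38,-45),.357,45.2))
for c,sl in(("scene",(slice(100,300),slice(200,460))),("top",(slice(120,300),slice(200,460)))):
    cv2.imwrite(f"pics/t_{c}.png",cv2.resize(env.read_camera(c)["frame"][sl],None,fx=3,fy=3))
E
```

```text
3.6 0.005061886905842336 [0.55054829 0.01235097 0.3551494 ] (array([-0.19, -0.15, -0.02]), np.float64(-0.06)) (array([-0.21, -7.45, -0.02]), np.float64(-0.06))
```

View pics/t_scene.png

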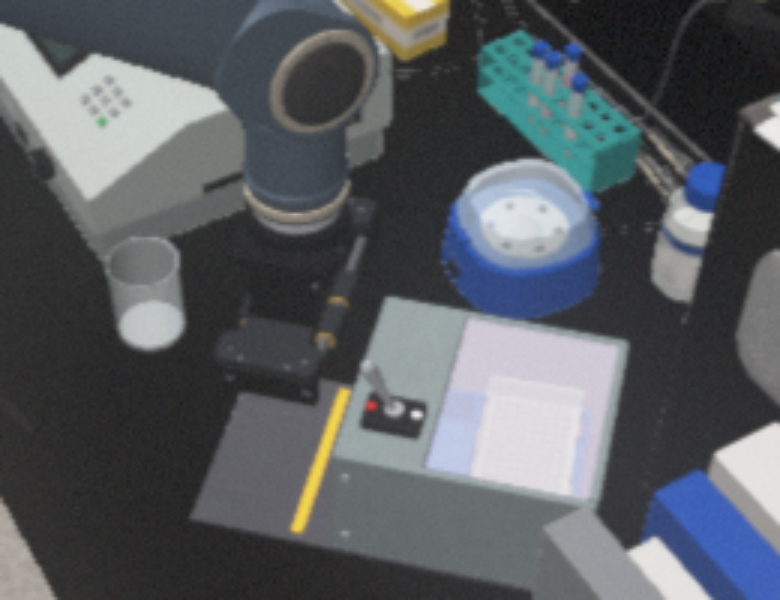

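```bash
python3 - <<'E'
from h import *
r=env.read_camera("scene");K=r["K"];T=np.linalg.inv(r["world_from_camera"])
s=env.observe();f=r["frame"].copy()
for dz,c in((0,(0,0,255)),(.113,(0,255,255)),(.164,(0,255,0)),(.182,(255,0,255))):
    p=T@np.r_[s["tcp_pos"]-[0,0,dz],1];u=K@p[:3]/p[2];print(dz,u[:2]);cv2.circle(f,(int(u[0]),int(u[1])),2,c,-1)
cv2.imwrite("pics/t2.png",cv2.resize(f[100:300,200:460],None,fx=3,fy=3))
E
```

```text
0 [298.50707485 165.63800433]
0.113 [299.84958359 202.72419214]
0.164 [300.39021335 217.65884115]
0.182 [300.57247552 222.6937498 ]
```

View pics/t2.png

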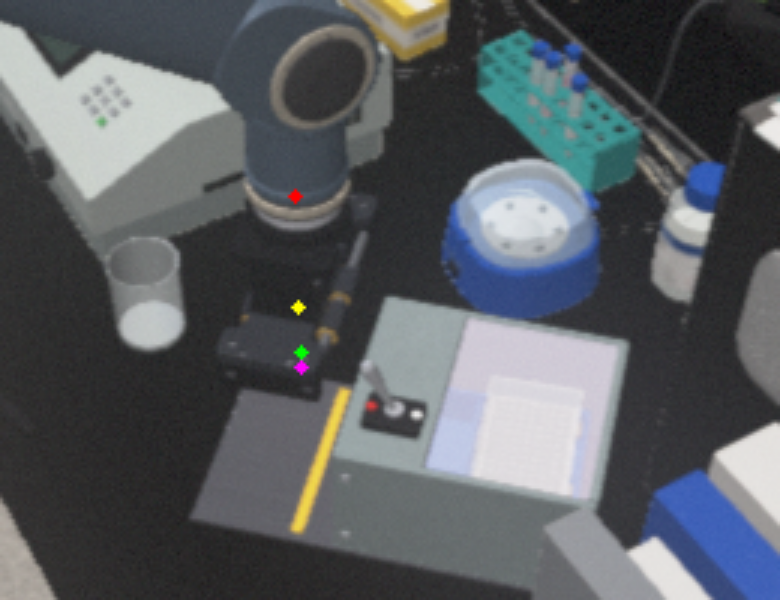

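View pics/t_top.png

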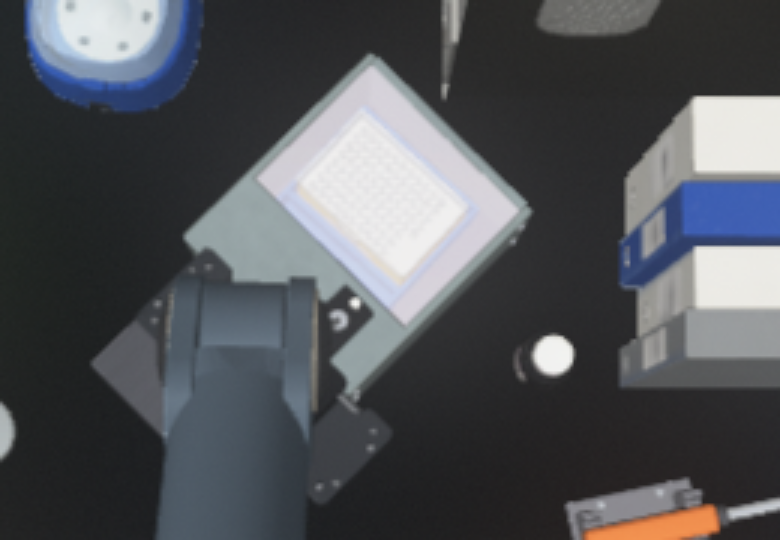

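The toggle at (375,390) in the zoom still leans to the mouth, and the fingers are where I calculated, just outside the mouth. Now I'll push it.

Call:
carry_out:
  gripper: [-1,-1,-1,-1,-1,-1,-1]
  translation:
    - [-0.2,-1.5,0]
    - [-0.2,-3,0]
    - [-0.2,-4,0]
    - [-0.2,-5,0]
    - [-0.2,-6,0]
    - [-0.2,-7,0]
    - [-0.2,-7.5,0]
  yaw: [0,0,0,0,0,0,0]

```text
clock: 4.45
tcp_pos: [0.6048, -0.0407, 0.3593]
tcp_rot: [-0.27, 0.654, 0.272, 0.652]
ft_force: [-6.9, 6.1, 3.6]
width: 0.007
```

```bash
python3 - <<'E'
from h import *
for c,sl in(("scene",(slice(150,300),slice(240,440))),("top",(slice(120,300),slice(200,460)))):
    cv2.imwrite(f"pics/u_{c}.png",cv2.resize(env.read_camera(c)["frame"][sl],None,fx=3,fy=3))
E
```

```text
(no output)
```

View pics/u_scene.png

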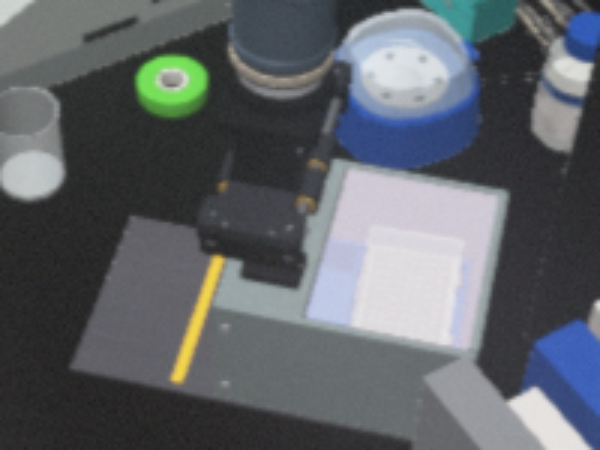

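A 9 N force against the push suggests the bat is at its far stop. I'll back off, rise and look.

Call:
carry_out:
  gripper: [-1,-1,-1,-1,-1,-1]
  translation:
    - [0,2,0]
    - [0,6,0]
    - [-3,9,0]
    - [-6,12,0]
    - [-9,14,0]
    - [-9,14,0]
  yaw: [0,0,0,0,0,0]

```text
clock: 5.15
tcp_pos: [0.5051, 0.0603, 0.454]
tcp_rot: [-0.273, 0.649, 0.273, 0.655]
ft_force: [0.3, -0.2, 0.1]
width: 0.006
```

```bash
python3 - <<'E'
from h import *
cv2.imwrite("pics/v.png",cv2.resize(env.read_camera("scene")["frame"][150:300,240:440],None,fx=3,fy=3))
hx=np.radians(-77.9); G=np.array([.4395,-.2970]); print(G)
print(env.observe()["tcp_pos"]); print(rel(G,.45,12.1))
r=env.read_camera("top");W=pts(r);m=(abs(W[...,0]-.44)<.05)&(abs(W[...,1]+.3)<.07)&(W[...,2]>.082)&(W[...,2]<.1);P=(W[m][:,:2]*1000).astype(np.float32)
b=cv2.minAreaRect(P);print(b,np.nanmedian(W[m][:,2]),m.sum())
E
```

```text
[ 0.4395 -0.297 ]
[0.50538963 0.05897985 0.45189976]
(array([  0.1 , -20.35, -29.94]), np.float64(33.21))
((440.4251708984375, -304.7289123535156), (24.818758010864258, 122.33292388916016), 11.491315841674805) 0.08711108928439482 422
```

View pics/v.png

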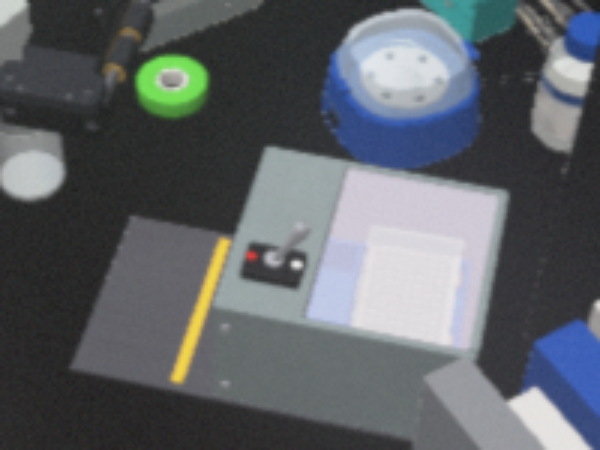

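Toggle is at (295,235), now leaning to the white dot, so the lamp is off. Before descending I'll check clearance to the binders.

```bash
python3 - <<'E'
from h import *
r=env.read_camera("top");W=pts(r)
m=(W[...,2]>.1)&(W[...,1]<-.17)&(W[...,1]>-.6)&(W[...,0]<.8)&(W[...,0]>.3)
Q=W[m];
for y in np.arange(-.5,-.17,.03):
    k=abs(Q[:,1]-y)<.015
    if k.any(): i=np.argmin(Q[k][:,0]); print(round(y,2),Q[k][i],Q[k][:,2].max())
s=env.read_camera("scene");W=pts(s);m=(W[...,2]>.1)&(W[...,1]<-.17)&(W[...,1]>-.6)&(W[...,0]<.8)&(W[...,0]>.3)
Q=W[m];print("scene")
for y in np.arange(-.5,-.17,.03):
    k=abs(Q[:,1]-y)<.015
    if k.any(): i=np.argmin(Q[k][:,0]); print(round(y,2),Q[k][i],Q[k][:,2].max())
E
```

```text
-0.5 [ 0.561001   -0.49986759  0.23987021] 0.31575260214909484
-0.47 [ 0.56103077 -0.47996047  0.26568343] 0.4486988055640151
-0.44 [ 0.56095671 -0.42757122  0.23733418] 0.45215110462773267
-0.41 [ 0.56108748 -0.41160171  0.20672826] 0.4535746367916771
-0.38 [ 0.56096514 -0.3869875   0.28855116] 0.4521270246957052
-0.35 [ 0.56094656 -0.35131242  0.31223898] 0.4491602962233878
-0.32 [ 0.5609874  -0.31657906  0.25935859] 0.31765402970413037
-0.29 [ 0.56092256 -0.28902294  0.23184235] 0.31863752659751854
-0.2 [ 0.68319909 -0.188078    0.11146857] 0.1379910497752681
scene
-0.5 [ 0.56093382 -0.50129158  0.26795666] 0.31422126603456635
-0.47 [ 0.56148794 -0.46717679  0.12611126] 0.44746819877644384
-0.44 [ 0.56122042 -0.44924791  0.21538168] 0.4517312984308378
-0.41 [ 0.56158534 -0.4081233   0.13958829] 0.45061698290483543
-0.38 [ 0.56120585 -0.36887187  0.18189163] 0.44990045809021906
-0.35 [ 0.56170637 -0.34784743  0.29052783] 0.31466490242451095
-0.32 [ 0.56132317 -0.30528654  0.28212538] 0.31367946631308097
-0.29 [ 0.56181641 -0.30223695  0.29477416] 0.3134661931108994
-0.2 [ 0.68376821 -0.18513719  0.13035594] 0.13706815974541098
```

Call:
carry_out:
  gripper: [1,1,1,1,1,1,1,1]
  translation:
    - [0,-2,-3]
    - [0,-4.5,-6.7]
    - [0,-7,-10.5]
    - [0,-10,-14.8]
    - [0,-13,-19]
    - [0,-16,-23.5]
    - [0,-19,-28]
    - [0,-20.7,-30.5]
  yaw: [4,8,13,18,23,28,33,33.2]

```text
clock: 6.15
tcp_pos: [0.4357, -0.3073, 0.4486]
tcp_rot: [-0.072, 0.704, 0.072, 0.703]
ft_force: [0.8, -0.1, 0.2]
width: 0.649
```

```bash
python3 - <<'E'
from h import *
s=env.observe();print(s["clock"],s["tcp_pos"],s["width"],s["joint_positions"]);print(rel([.4403,-.302],.237,12.0))
E
```

```text
6.15 [ 0.43569905 -0.30733681  0.44857474] 0.6489769095263832 [ 0.00340302  0.21690998  0.6346304   1.84119926 -0.13948626  1.13001043
  0.89059267]
(array([21.16,  0.43,  0.61]), np.float64(-0.32))
```

Call:
carry_out:
  gripper: [1,1,1,1,1]
  translation:
    - [3,0.2,0.3]
    - [6,0.4,0.6]
    - [9,0.4,0.6]
    - [11,0.4,0.6]
    - [11,0.4,0.6]
  yaw: [0,0,0,0,0]

```text
clock: 6.65
tcp_pos: [0.4409, -0.2988, 0.3358]
tcp_rot: [-0.072, 0.706, 0.074, 0.7]
ft_force: [0.0, -0.5, 0.8]
width: 0.986
```

```bash
python3 - <<'E'
from h import *
s=env.observe();print(s["clock"],s["tcp_pos"],s["width"]);print(rel([.4403,-.302],.237,12.0))
r=env.read_camera("scene");cv2.imwrite("pics/w.png",cv2.resize(r["frame"][270:470,240:440],None,fx=3,fy=3))
E
```

```text
6.65 [ 0.44093503 -0.29876446  0.33583844] 0.9862192816370531
(array([ 9.88, -0.34, -0.05]), np.float64(-0.14))
```

View pics/w.png

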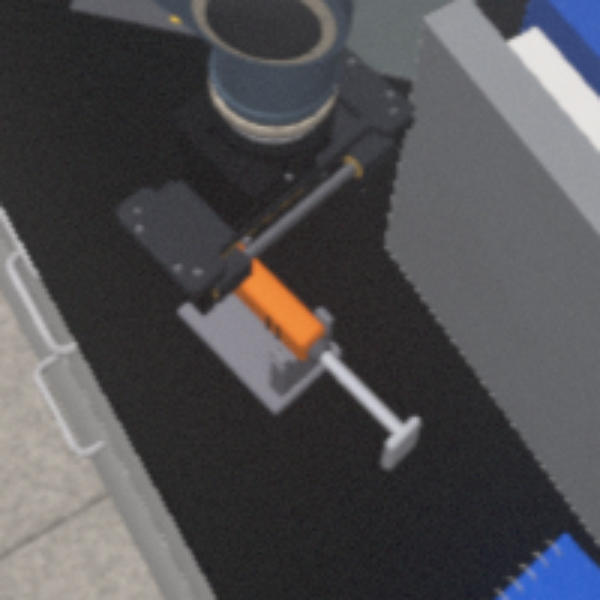

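The open gripper is over the handle, orange at (285,310) in the zoom, with a gap to the binder. Descending.

Call:
carry_out:
  gripper: [1,1,1,1,1,1]
  translation:
    - [2,-0.2,0]
    - [4.5,-0.3,0]
    - [7,-0.3,0]
    - [9,-0.3,0]
    - [9.9,-0.3,0]
    - [9.9,-0.3,0]
  yaw: [0,0,0,0,0,0]

```text
clock: 7.3
tcp_pos: [0.4429, -0.3021, 0.2405]
tcp_rot: [-0.073, 0.704, 0.074, 0.703]
ft_force: [-0.4, 0.6, 0.3]
width: 1.0
```

Call:
carry_out:
  gripper: [-1,-1,-1,-1,-1,-1,-1,-1]
  translation:
    - [0,0,0]
    - [0,0,0]
    - [0,0,0]
    - [0,0,0]
    - [0,0,0]
    - [0,0,0]
    - [0,0,0]
    - [0,0,0]
  yaw: [0,0,0,0,0,0,0,0]
  newtons: 20

```text
clock: 8.1
tcp_pos: [0.4429, -0.3018, 0.2407]
tcp_rot: [-0.074, 0.703, 0.074, 0.703]
ft_force: [0.2, 0.4, -0.4]
width: 0.356
```

```bash
python3 - <<'E'
from h import *
s=env.observe();print(s["clock"],s["tcp_pos"],s["tcp_rot"],s["width"],s["ft_force"],s["ft_torque"]);print(rel([.4403,-.302],.237,12.0))
E
```

```text
8.1 [ 0.4428562  -0.30177058  0.24066926] [-0.07363708  0.70328968  0.07371698  0.70322614] 0.3560224713227816 [ 0.16332403  0.38804362 -0.4311636 ] [-0.09901793  0.0168545  -0.01548913]
(array([ 0.37,  0.03, -0.25]), np.float64(-0.04))
```

Call:
carry_out:
  gripper: [-1,-1,-1,-1]
  translation:
    - [0,0,0]
    - [0,0,0]
    - [0,0,0]
    - [0,0,0]
  yaw: [0,0,0,0]
  newtons: 55

```text
clock: 8.5
tcp_pos: [0.4427, -0.3018, 0.2407]
tcp_rot: [-0.074, 0.703, 0.074, 0.703]
ft_force: [-1.1, 0.3, 0.3]
width: 0.273
```

```bash
python3 - <<'E'
from h import *
s=env.observe();print(s["clock"],s["tcp_pos"],s["tcp_rot"],s["width"],s["ft_force"],s["ft_torque"]);print(rel([.4403,-.302],.237,12.0))
E
```

```text
8.5 [ 0.44272632 -0.3018137   0.24066762] [-0.07355527  0.70336121  0.07368685  0.70316633] 0.27285013345842607 [-1.13807022  0.32101717  0.33080399] [-0.08232782  0.24299226 -0.00900085]
(array([ 0.37,  0.03, -0.24]), np.float64(-0.05))
```

Call:
carry_out:
  gripper: [-1,-1,-1,-1,-1,-1,-1]
  translation:
    - [-1,0,0]
    - [-3,0,0]
    - [-5,0,0]
    - [-7.5,0,0]
    - [-10,0,0]
    - [-11,0,0]
    - [-11,0,0]
  yaw: [0,0,0,0,0,0,0]

```text
clock: 9.2
tcp_pos: [0.4431, -0.302, 0.3521]
tcp_rot: [-0.074, 0.702, 0.073, 0.704]
ft_force: [0.7, 0.7, -0.6]
width: 0.274
```

```bash
python3 - <<'E'
from h import *
s=env.observe();print(s["clock"],s["tcp_pos"],s["width"],s["ft_force"],s["ft_torque"])
for c in("scene","top"):
    r=env.read_camera(c);W=pts(r)
    cv2.imwrite(f"pics/x_{c}.png",cv2.resize(r["frame"][250:450,240:440] if c=="scene" else r["frame"][200:360,360:560],None,fx=3,fy=3))
    T=r["world_from_camera"]
    for n in("hook_grip","hook_tip","cradle_rest"):
        for d in env.pinpoint(n,c)[:1]: print(c,n,round(d["p"],2),np.round((T@np.r_[d["at"],1])[:3],4))
    for d in env.trace("hook_tip",c)[:1]:
        q=W[d["pixels"]]; u=q[:,:2]@np.array([.2096,-.978]); u0=np.array([.4427,-.3018])@np.array([.2096,-.978])
        for k in np.arange(-60,150,20):
            g=abs((u-u0)*1000-k)<10
            if g.sum()>3: print(k,np.round(np.nanmax(q[g],0),4),np.round(np.nanmedian(q[g],0),4))
E
```

```text
9.2 [ 0.44313886 -0.30200276  0.35213974] 0.2739306269630349 [ 0.69496173  0.67548096 -0.64977599] [-0.05697957  0.04561136 -0.0155836 ]
scene hook_grip 0.81 [ 0.4401 -0.3003  0.1879]
scene hook_tip 0.64 [ 0.4736 -0.4339  0.1479]
scene cradle_rest 0.91 [ 0.4437 -0.2976  0.0681]
20 [ 0.462  -0.3198  0.2025] [ 0.4443 -0.3269  0.1974]
40 [ 0.4635 -0.3296  0.2452] [ 0.4472 -0.3417  0.1985]
60 [ 0.5209 -0.3372  0.1998] [ 0.4553 -0.3577  0.1902]
80 [ 0.5395 -0.36    0.1915] [ 0.4603 -0.379   0.1879]
100 [ 0.5423 -0.3732  0.1927] [ 0.4641 -0.3979  0.1887]
120 [ 0.4741 -0.4095  0.1942] [ 0.4678 -0.4188  0.1888]
140 [ 0.4861 -0.4285  0.1925] [ 0.4699 -0.4378  0.1845]
top hook_grip 0.58 [ 0.441  -0.2955  0.1843]
top hook_tip 0.85 [ 0.4723 -0.4355  0.1383]
top cradle_rest 0.78 [ 0.4394 -0.2957  0.075 ]
-60 [ 0.4412 -0.2428  0.2014] [ 0.43   -0.2481  0.1952]
-40 [ 0.4458 -0.2524  0.2016] [ 0.4323 -0.2626  0.1969]
-20 [ 0.4458 -0.271   0.2004] [ 0.4367 -0.276   0.1963]
120 [ 0.4781 -0.4218  0.1896] [ 0.4688 -0.4265  0.1858]
140 [ 0.4807 -0.4277  0.1909] [ 0.4734 -0.4314  0.1841]
```

View pics/x_scene.png

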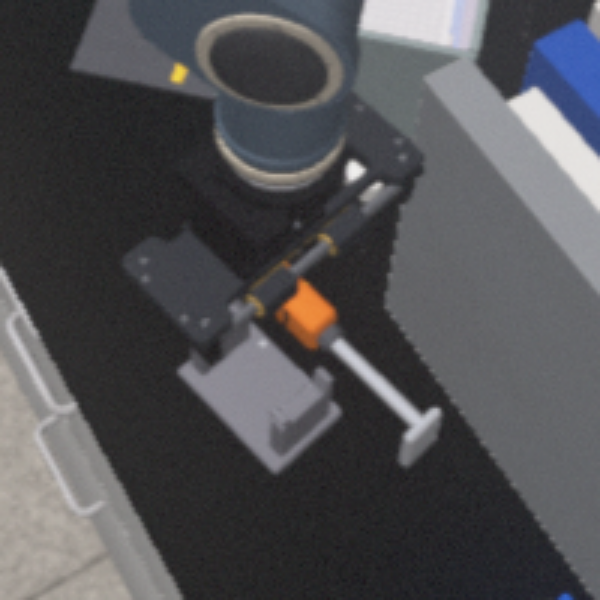

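View pics/x_top.png

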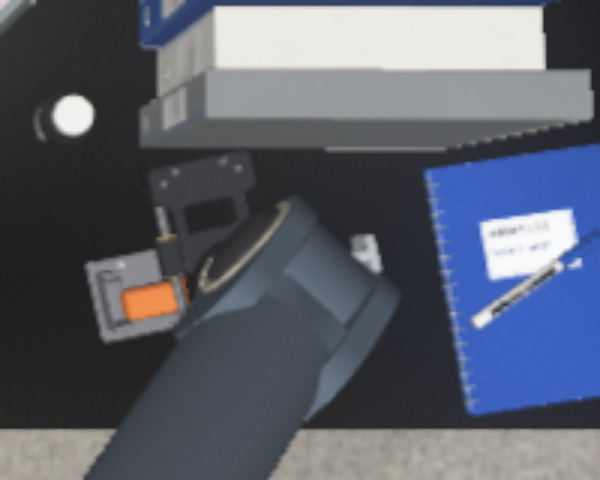

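The lift is good: the hook is level, with the handle at z .184 and the plate about 135 mm ahead of the TCP. Next I'll line up in front of the mouth.

```bash
python3 - <<'E'
from h import *
print(rel(cab(-175.5,2),.352,45.2),cab(-175.5,2))
E
```

```text
(array([-0.17, 42.69, 13.34]), np.float64(-33.25)) [0.4848796  0.14348245]
```

Call:
carry_out:
  gripper: [-1,-1,-1,-1,-1,-1,-1,-1]
  translation:
    - [0,1,0.3]
    - [0,3,0.9]
    - [0,5.5,1.7]
    - [0,8.5,2.7]
    - [0,11.5,3.6]
    - [0,14.5,4.5]
    - [0,17.5,5.5]
    - [0,20.5,6.4]
  yaw: [-1,-3,-5,-7,-9,-11,-13,-15]

```text
clock: 10.5
tcp_pos: [0.4628, -0.086, 0.3509]
tcp_rot: [-0.166, 0.687, 0.166, 0.688]
ft_force: [0.8, 0.1, -1.5]
width: 0.27
```

```bash
python3 - <<'E'
from h import *
print(rel(cab(-175.5,2),.352,45.2),env.observe()["width"])
E
```

```text
(array([-0.1 , 19.42, 12.42]), np.float64(-18.08)) 0.2698363661617681
```

Call:
carry_out:
  gripper: [-1,-1,-1,-1,-1,-1,-1,-1]
  translation:
    - [0,2.7,1.7]
    - [0,5.4,3.5]
    - [0,8.1,5.2]
    - [0,10.9,7]
    - [0,13.7,8.8]
    - [0,16.5,10.6]
    - [0,18.5,11.8]
    - [0,19.4,12.4]
  yaw: [-2.5,-5,-7.5,-10,-13,-15.5,-17.5,-18]

```text
clock: 11.3
tcp_pos: [0.4852, 0.1438, 0.3506]
tcp_rot: [-0.272, 0.653, 0.272, 0.653]
ft_force: [-0.1, -0.1, -2.1]
width: 0.272
```

Call:
carry_out:
  gripper: [-1,-1,-1,-1]
  translation:
    - [2.5,0,0]
    - [5.5,0,0]
    - [8.2,0,0]
    - [8.2,0,0]
  yaw: [0,0,0,0]

```text
clock: 11.7
tcp_pos: [0.4841, 0.1398, 0.2658]
tcp_rot: [-0.27, 0.656, 0.27, 0.651]
ft_force: [-0.4, -0.4, -1.8]
width: 0.268
```

```bash
python3 - <<'E'
from h import *
s=env.observe();print(s["clock"],s["tcp_pos"]);print(rel(cab(-175.5,2),.270,45.2),rel(cab(-62.5,2),.270,45.2))
for c in("scene","top"):
    r=env.read_camera(c);W=pts(r)
    cv2.imwrite(f"pics/y_{c}.png",cv2.resize(r["frame"][130:310,220:440] if c=="scene" else r["frame"][120:320,200:400],None,fx=3,fy=3))
    T=r["world_from_camera"]
    for n in("hook_tip","hook_grip"):
        for d in env.pinpoint(n,c)[:1]:
            w=(T@np.r_[d["at"],1])[:3];q=w[:2]-M; print(c,n,round(d["p"],2),np.round(w,4),"cab",q@X*1000,q@Y*1000)
E
```

```text
11.7 [0.48406605 0.13981484 0.26580207]
(array([-0.42,  0.2 ,  0.31]), np.float64(-0.33)) (array([ -0.45, -11.1 ,   0.38]), np.float64(-0.33))
scene hook_tip 0.72 [0.5767 0.0433 0.0612] cab -39.786327871367824 -4.404720299802274
scene hook_grip 0.62 [0.4776 0.1408 0.1002] cab -178.78040138254838 -5.00603084433311
top hook_tip 0.52 [0.5843 0.0426 0.0622] cab -33.898593820116474 0.4824453840567655
top hook_grip 0.83 [0.4819 0.1422 0.1006] cab -176.71313585990055 -1.004751500156781
```

View pics/y_scene.png

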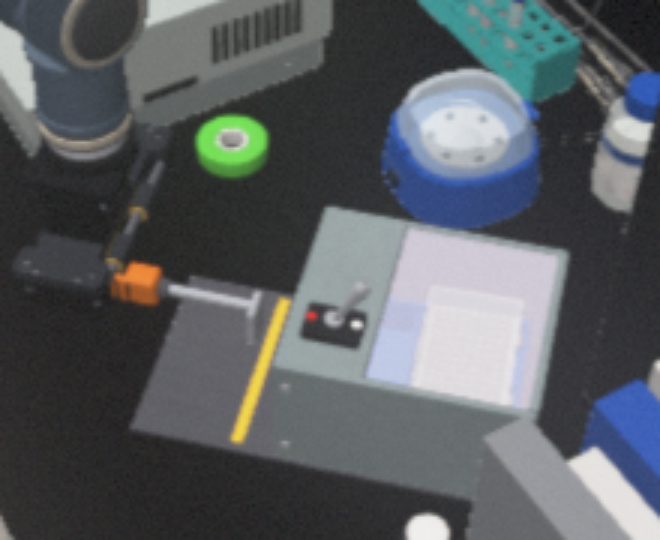

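View pics/y_top.png

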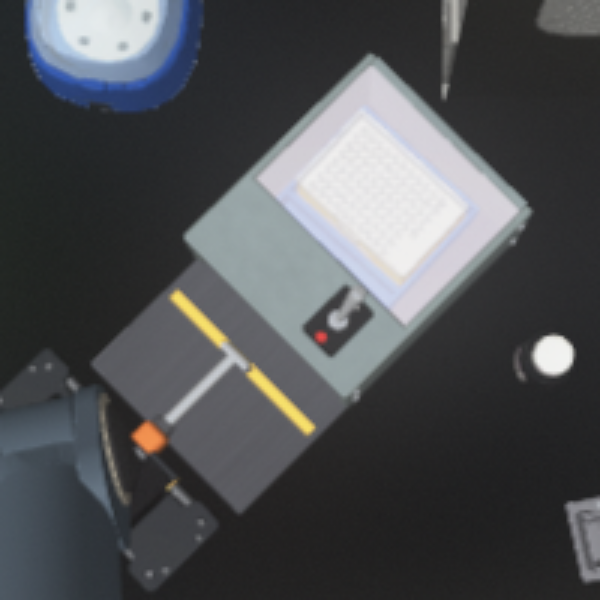

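The hook is level in front of the mouth, plate at (230,355) in the top zoom. It is above the stripe, near the centre line and pointing straight in. Entering above lip height.

Call:
carry_out:
  gripper: [-1,-1,-1,-1,-1,-1,-1,-1]
  translation:
    - [-0.4,-1,0.3]
    - [-0.4,-3,0.4]
    - [-0.4,-5,0.4]
    - [-0.4,-7,0.4]
    - [-0.4,-9,0.4]
    - [-0.4,-10.3,0.4]
    - [-0.4,-11.1,0.4]
    - [-0.4,-11.1,0.4]
  yaw: [-0.3,-0.3,-0.3,-0.3,-0.3,-0.3,-0.3,-0.3]

```text
clock: 12.8
tcp_pos: [0.5675, 0.0645, 0.273]
tcp_rot: [-0.272, 0.653, 0.271, 0.653]
ft_force: [-0.6, 0.3, -1.3]
width: 0.272
```

```bash
python3 - <<'E'
from h import *
s=env.observe();print(s["clock"],s["tcp_pos"],s["ft_force"],s["width"]);q=s["tcp_pos"][:2]-M;print("tcp cab",q@X*1000,q@Y*1000);print(rel(cab(-62.5,2),.270,45.2))
for c in("scene","top"):
    r=env.read_camera(c)
    cv2.imwrite(f"pics/a_{c}.png",cv2.resize(r["frame"][130:310,220:440] if c=="scene" else r["frame"][120:320,200:400],None,fx=3,fy=3))
E
```

```text
12.8 [0.56749151 0.06453225 0.27302141] [-0.64735687  0.29837223 -1.28739626] 0.2717132466513287
tcp cab -61.24999912547934 4.190429176775173
(array([ 0.3 ,  0.13, -0.22]), np.float64(-0.03))
```

View pics/a_scene.png

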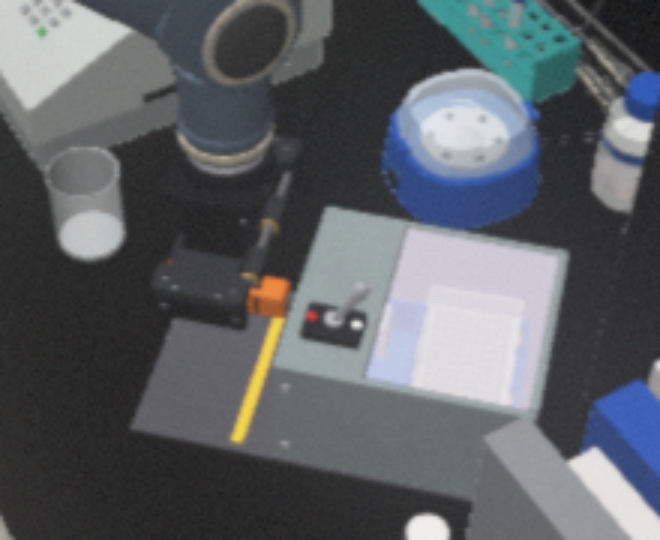

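View pics/a_top.png

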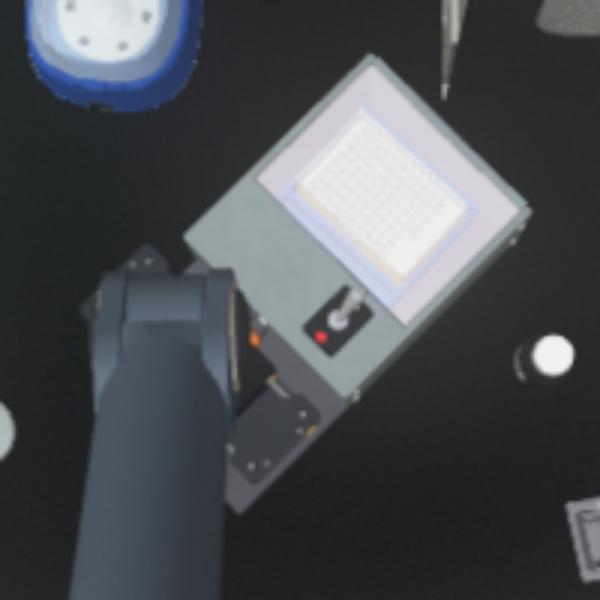

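The plate shows at (385,330) in the scene zoom, over the tote's pocket. I'll lower it behind the lip.

Call:
carry_out:
  gripper: [-1,-1,-1,-1,-1,-1]
  translation:
    - [1,0,-0.1]
    - [2,0,-0.2]
    - [3,0,-0.2]
    - [4,0,-0.2]
    - [4.3,0,-0.2]
    - [4.3,0,-0.2]
  yaw: [0,0,0,0,0,0]

```text
clock: 13.5
tcp_pos: [0.5652, 0.064, 0.2288]
tcp_rot: [-0.272, 0.653, 0.272, 0.652]
ft_force: [-0.5, -0.0, -1.6]
width: 0.277
```

```bash
python3 - <<'E'
from h import *
s=env.observe();print(s["clock"],s["tcp_pos"],s["ft_force"],s["ft_torque"],s["width"]);q=s["tcp_pos"][:2]-M;print("tcp cab",q@X*1000,q@Y*1000);print(rel(cab(-62.5,2),.230,45.2))
E
```

```text
13.5 [0.56520936 0.0640185  0.22882836] [-0.4996913  -0.03706045 -1.60179555] [-0.00935015  0.01512092 -0.00785462] 0.2768599362078768
tcp cab -62.50734059153848 2.2178089508706256
(array([-0.12, -0.  , -0.02]), np.float64(0.06))
```

Call:
carry_out:
  gripper: [-1,-1,-1,-1,-1,-1,-1,-1]
  translation:
    - [-0.1,0.5,0]
    - [-0.1,1.5,0]
    - [-0.1,2.5,0]
    - [-0.1,3.5,0]
    - [-0.1,4.5,0]
    - [-0.1,5.5,0]
    - [-0.1,6.5,0]
    - [-0.1,7.5,0]
  yaw: [0,0,0,0,0,0,0,0]

```text
clock: 14.3
tcp_pos: [0.5118, 0.1173, 0.231]
tcp_rot: [-0.272, 0.652, 0.272, 0.653]
ft_force: [3.3, -2.8, -0.0]
width: 0.272
```

```bash
python3 - <<'E'
from h import *
s=env.observe();print(s["clock"],s["tcp_pos"],s["ft_force"],s["ft_torque"],s["width"]);q=s["tcp_pos"][:2]-M;print("tcp cab",q@X*1000,q@Y*1000);print(rel(cab(-182,2),.231,45.2))
for c in("scene","top"):
    r=env.read_camera(c)
    cv2.imwrite(f"pics/b_{c}.png",cv2.resize(r["frame"][130:310,220:440] if c=="scene" else r["frame"][120:320,200:400],None,fx=3,fy=3))
E
```

```text
14.3 [0.51177169 0.11729494 0.23095767] [ 3.26373075 -2.79507921 -0.02111807] [-0.65332503 -0.63979849 -0.05286905] 0.27213686260339587
tcp cab -137.96555218265414 2.3671958737295715
(array([-0.01,  4.4 , -0.03]), np.float64(0.06))
```

View pics/b_scene.png

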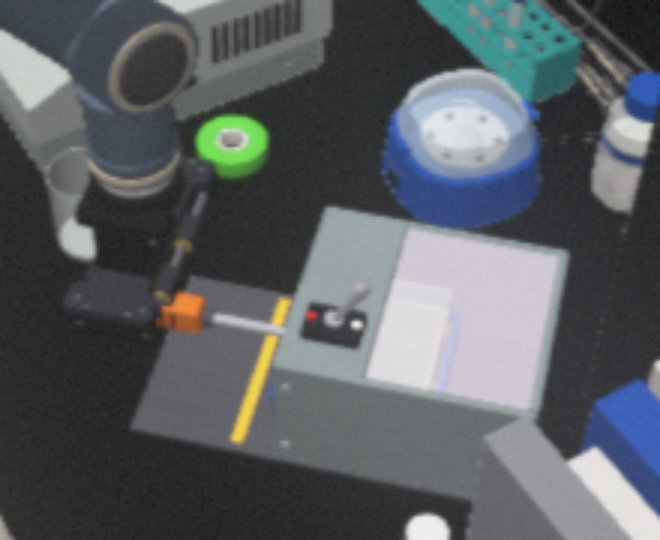

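View pics/b_top.png

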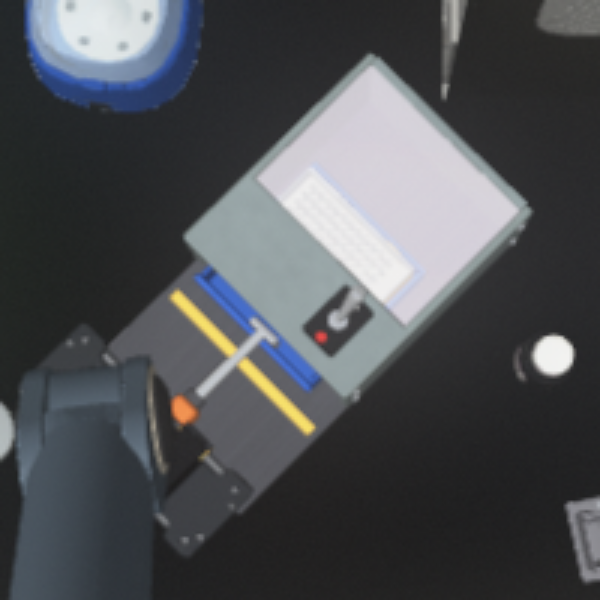

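It works: the blue lip is out of the mouth at (255,325) in the top zoom, square and engaged. I'll pull another 4.7 cm.

Call:
carry_out:
  gripper: [-1,-1,-1,-1,-1,-1,-1]
  translation:
    - [0,0.7,0]
    - [0,1.7,0]
    - [0,2.7,0]
    - [0,3.6,0]
    - [0,4.3,0]
    - [0,4.7,0]
    - [0,4.7,0]
  yaw: [0,0,0,0,0,0,0]

```text
clock: 15.1
tcp_pos: [0.4781, 0.1507, 0.2307]
tcp_rot: [-0.272, 0.653, 0.273, 0.652]
ft_force: [-0.3, 0.2, -2.1]
width: 0.268
```

```bash
cat > lip.py <<'E'
from h import *
def lip(tag):
    r=env.read_camera("top");T=np.linalg.inv(r["world_from_camera"]);K=r["K"]
    xs,ys=np.meshgrid(np.arange(-140,220,.6),np.arange(100,-100,-.6))
    P=np.stack([M[0]+xs/1e3*X[0]+ys/1e3*Y[0],M[1]+xs/1e3*X[1]+ys/1e3*Y[1],np.full_like(xs,.051)],-1)@T[:3,:3].T+T[:3,3]
    uv=np.stack([P[...,0]/P[...,2]*K[0,0]+K[0,2],P[...,1]/P[...,2]*K[1,1]+K[1,2]],-1).astype(np.float32)
    im=cv2.remap(r["frame"],uv,None,cv2.INTER_CUBIC); cv2.imwrite(f"pics/{tag}.png",im)
    b=im.astype(int); blue=(b[...,0]>b[...,2]+50)
    for y in range(-60,61,20):
        row=blue[int((100-y)/.6)]; i=np.flatnonzero(row[:260]); print("y",y,"first blue x",xs[0,i[0]] if len(i) else None)
E
python3 - <<'E'
from lip import *
lip("c_rect")
s=env.observe();print(s["clock"],s["tcp_pos"],s["ft_force"],s["width"]);q=s["tcp_pos"][:2]-M;print("tcp cab",q@X*1000,q@Y*1000)
r=env.read_camera("scene");cv2.imwrite("pics/c_scene.png",cv2.resize(r["frame"][130:310,220:440],None,fx=3,fy=3))
E
```

```text
y -60 first blue x -62.00000000000074
y -40 first blue x -62.00000000000074
y -20 first blue x -62.00000000000074
y 0 first blue x -47.00000000000088
y 20 first blue x -62.00000000000074
y 40 first blue x -62.00000000000074
y 60 first blue x -62.00000000000074
15.15 [0.47836587 0.15044881 0.23073341] [-0.56124228  0.64053023 -1.41103182] 0.27498100510842693
tcp cab -185.0306997364842 2.3533294941967378
```

View pics/c_scene.png

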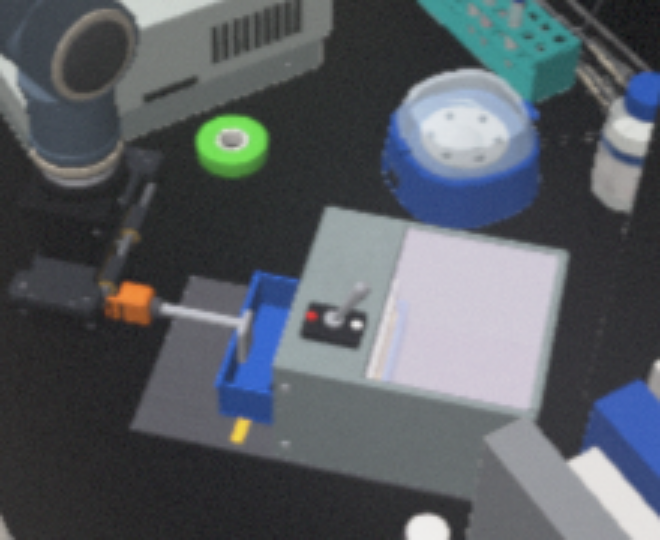

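View pics/c_rect.png

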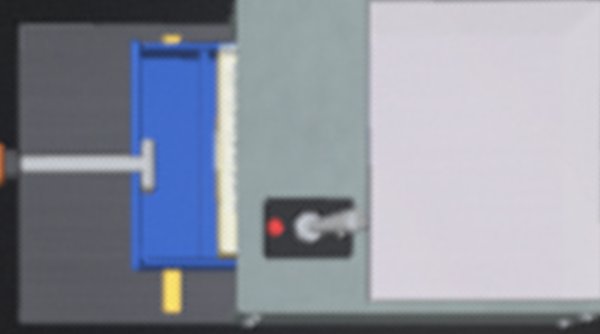

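The lip is straight at x≈-62 mm, well past the stripe, and the tip box is upright in the tote. I'll ease the hook off the wall and lift straight up.

Call:
carry_out:
  gripper: [-1,-1,-1,-1,-1,-1,-1,-1]
  translation:
    - [0,-0.5,0]
    - [0,-1,0]
    - [-1.5,-1,0]
    - [-3.5,-1,0]
    - [-6,-1,0]
    - [-9,-1,0]
    - [-12,-1,0]
    - [-12,-1,0]
  yaw: [0,0,0,0,0,0,0,0]

```text
clock: 16.0
tcp_pos: [0.4876, 0.1424, 0.3546]
tcp_rot: [-0.272, 0.65, 0.272, 0.656]
ft_force: [0.7, 0.1, -1.5]
width: 0.271
```

```bash
python3 - <<'E'
from lip import *
lip("d_rect")
s=env.observe();print(s["clock"],s["tcp_pos"],s["ft_force"],s["width"])
print(rel([.4427,-.3018],.352,12.0+.05))
r=R.from_quat([-0.07355527,0.70336121,0.07368685,0.70316633]).as_matrix();print(np.degrees(np.arctan2(r[1,2],r[0,2])))
E
```

```text
y -60 first blue x -62.00000000000074
y -40 first blue x -62.00000000000074
y -20 first blue x -62.00000000000074
y 0 first blue x -62.00000000000074
y 20 first blue x -31.40000000000103
y 40 first blue x -62.00000000000074
y 60 first blue x -62.00000000000074
16.05 [0.48672162 0.14241089 0.35245933] [ 0.14727956 -0.18531208 -1.99103331] 0.2692352123048682
(array([ -0.06, -28.17, -34.63]), np.float64(33.16))
11.952466203931076
```

View pics/d_rect.png

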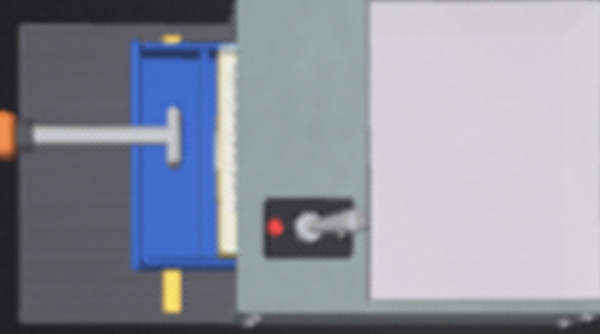

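Call:
carry_out:
  gripper: [-1,-1,-1,-1,-1,-1,-1,-1]
  translation:
    - [0,-1,-1.2]
    - [0,-2.9,-3.6]
    - [0,-4.9,-6]
    - [0,-7,-8.6]
    - [0,-9.1,-11.2]
    - [0,-11.2,-13.8]
    - [0,-13.3,-16.4]
    - [0,-15.4,-18.9]
  yaw: [1,3,5,8,10,13,15,18]

```text
clock: 16.85
tcp_pos: [0.4606, -0.1022, 0.3491]
tcp_rot: [-0.165, 0.689, 0.165, 0.686]
ft_force: [0.9, 0.4, -1.5]
width: 0.27
```

```bash
python3 - <<'E'
from h import *
print(rel([.4427,-.3018],.352,11.95))
E
```

```text
(array([ -0.28, -16.97, -10.66]), np.float64(15.08))
```

Call:
carry_out:
  gripper: [-1,-1,-1,-1,-1,-1,-1,-1]
  translation:
    - [0,-2.5,-1.6]
    - [0,-5,-3.2]
    - [0,-8,-5]
    - [0,-11,-6.9]
    - [0,-14,-8.8]
    - [0,-16,-10.1]
    - [0,-17,-10.7]
    - [0,-17,-10.7]
  yaw: [2,4,7,10,12,14,15,15]

```text
clock: 17.65
tcp_pos: [0.4436, -0.3015, 0.3496]
tcp_rot: [-0.074, 0.704, 0.074, 0.702]
ft_force: [0.6, 0.5, -1.7]
width: 0.268
```

```bash
python3 - <<'E'
from h import *
s=env.observe();print(s["clock"],s["tcp_pos"],s["width"])
print(rel([.4427,-.3018],.265,11.95))
for c in("scene","top"):
    r=env.read_camera(c);W=pts(r);T=r["world_from_camera"]
    for n in("hook_grip","hook_tip","cradle_rest"):
        for d in env.pinpoint(n,c)[:1]: print(c,n,round(d["p"],2),np.round((T@np.r_[d["at"],1])[:3],4))
    for d in env.trace("hook_tip",c)[:1]:
        q=W[d["pixels"]]; u=q[:,:2]@np.array([.2096,-.978]); u0=np.array([.4427,-.3018])@np.array([.2096,-.978])
        for k in np.arange(-60,150,20):
            g=abs((u-u0)*1000-k)<10
            if g.sum()>3: print(k,np.round(np.nanmedian(q[g],0),4))
E
```

```text
17.65 [ 0.44364063 -0.30150166  0.34959402] 0.26776478446371754
(array([ 8.46, -0.01, -0.08]), np.float64(0.08))
scene hook_grip 0.72 [ 0.442  -0.2998  0.1839]
scene hook_tip 0.97 [ 0.4732 -0.4351  0.15  ]
scene cradle_rest 0.71 [ 0.4439 -0.3005  0.0698]
-40 [ 5.245e-01 -2.470e-01 -4.000e-04]
-20 [ 0.5274 -0.2702 -0.0011]
0 [ 5.220e-01 -2.878e-01  1.000e-04]
20 [ 0.4497 -0.3268  0.1952]
40 [ 0.4477 -0.3419  0.1959]
60 [ 0.4552 -0.3577  0.188 ]
80 [ 0.4612 -0.3782  0.1852]
100 [ 0.4652 -0.3976  0.1858]
120 [ 0.4687 -0.4188  0.1866]
140 [ 0.4707 -0.4367  0.1833]
top hook_grip 0.8 [ 0.4439 -0.2962  0.182 ]
top hook_tip 0.81 [ 0.4818 -0.4309  0.1407]
top cradle_rest 0.87 [ 0.4379 -0.2978  0.0756]
-60 [ 0.4322 -0.2462  0.1961]
-40 [ 0.4346 -0.2627  0.1968]
-20 [ 0.4357 -0.2753  0.1967]
120 [ 0.4734 -0.4251  0.1843]
140 [ 0.4768 -0.43    0.1859]
```

The hook sits in the hand as it did at the lift, with no slip. Lowering it into the cradle.

Call:
carry_out:
  gripper: [-1,-1,-1,-1,-1]
  translation:
    - [2,0,-0.1]
    - [4.5,0,-0.1]
    - [7,0,-0.1]
    - [8.4,0,-0.1]
    - [8.4,0,-0.1]
  yaw: [0,0,0,0,0]

```text
clock: 18.65
tcp_pos: [0.4436, -0.2996, 0.2651]
tcp_rot: [-0.075, 0.704, 0.076, 0.702]
ft_force: [-0.1, 0.5, -1.3]
width: 0.267
```

```bash
python3 - <<'E'
from h import *
s=env.observe();print(s["clock"],s["tcp_pos"],s["width"],s["ft_force"]); print(rel([.4422,-.3018],.2407,11.95))
E
```

```text
18.65 [ 0.44358841 -0.29956345  0.26510142] 0.2670893739017433 [-0.08277467  0.50298381 -1.33164513]
(array([ 2.44, -0.2 , -0.18]), np.float64(0.32))
```

Call:
carry_out:
  gripper: [-1,-1,-1,-1,-1]
  translation:
    - [0.5,-0.2,-0.2]
    - [1.2,-0.2,-0.2]
    - [1.8,-0.2,-0.2]
    - [2.4,-0.2,-0.2]
    - [2.4,-0.2,-0.2]
  yaw: [0.3,0.3,0.3,0.3,0.3]

```text
clock: 19.15
tcp_pos: [0.4423, -0.3023, 0.242]
tcp_rot: [-0.073, 0.704, 0.074, 0.703]
ft_force: [0.5, 0.5, -2.8]
width: 0.269
```

```bash
python3 - <<'E'
from h import *
s=env.observe();print(s["clock"],s["tcp_pos"],s["width"],s["ft_force"],s["ft_torque"]); print(rel([.4422,-.3018],.2407,11.95))
r=env.read_camera("scene");cv2.imwrite("pics/e.png",cv2.resize(r["frame"][270:450,250:430],None,fx=3,fy=3))
E
```

```text
19.15 [ 0.44226683 -0.30225318  0.24197777] 0.26946650253058574 [ 0.48236411  0.54549149 -2.83353189] [-0.0815593   0.06389341 -0.01287334]
(array([0.13, 0.05, 0.  ]), np.float64(0.01))
```

View pics/e.png

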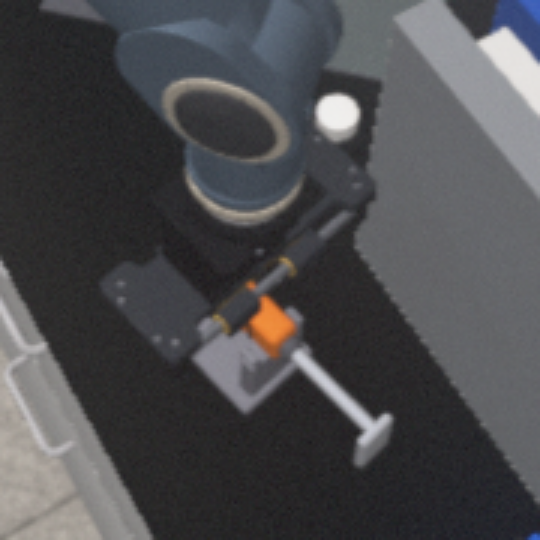

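Call:
carry_out:
  gripper: [-1,-1,-1]
  translation:
    - [0.1,0,0]
    - [0.15,0,0]
    - [0.15,0,0]
  yaw: [0,0,0]

```text
clock: 19.5
tcp_pos: [0.4425, -0.3025, 0.2413]
tcp_rot: [-0.074, 0.703, 0.074, 0.703]
ft_force: [0.2, 0.8, -2.0]
width: 0.268
```

Call:
carry_out:
  gripper: [0,0.2,0.4,0.6,0.8,1,1,1]
  translation:
    - [0,0,0]
    - [0,0,0]
    - [0,0,0]
    - [0,0,0]
    - [0,0,0]
    - [0,0,0]
    - [0,0,0]
    - [0,0,0]
  yaw: [0,0,0,0,0,0,0,0]

```text
clock: 20.3
tcp_pos: [0.4425, -0.3025, 0.2412]
tcp_rot: [-0.074, 0.703, 0.074, 0.703]
ft_force: [0.7, 0.2, 0.1]
width: 0.916
```

Call:
carry_out:
  gripper: [1,1,1]
  translation:
    - [0,0,0]
    - [0,0,0]
    - [0,0,0]
  yaw: [0,0,0]

```text
clock: 20.6
tcp_pos: [0.4425, -0.3025, 0.2412]
tcp_rot: [-0.074, 0.703, 0.074, 0.703]
ft_force: [0.4, -0.0, 0.3]
width: 0.998
```

Straight up, then look.

Call:
carry_out:
  gripper: [1,1,1,1,1,1,1,1]
  translation:
    - [-1.5,0,0]
    - [-4,0,0]
    - [-7,0,0]
    - [-11,0,0]
    - [-15,0,0]
    - [-19,0,0]
    - [-22,0,0]
    - [-22,0,0]
  yaw: [0,0,0,0,0,0,0,0]

```text
clock: 21.4
tcp_pos: [0.4425, -0.3039, 0.4668]
tcp_rot: [-0.075, 0.7, 0.072, 0.706]
ft_force: [-0.5, 0.0, -1.0]
width: 1.001
```

Call:
carry_out:
  gripper: [1,1,1,1,1,1]
  translation:
    - [0,2.5,0]
    - [0,6,0]
    - [0,10,0]
    - [0,14,0]
    - [0,17,0]
    - [0,17,0]
  yaw: [0,0,0,0,0,0]

```text
clock: 22.0
tcp_pos: [0.4063, -0.1328, 0.4609]
tcp_rot: [-0.075, 0.703, 0.077, 0.703]
ft_force: [0.2, -0.6, 0.7]
width: 0.998
```

```bash
python3 - <<'E'
from lip import *
s=env.observe();print(s["clock"],s["tcp_pos"],s["ft_force"])
lip("f_rect")
for c in("scene","top"):
    r=env.read_camera(c);W=pts(r);T=r["world_from_camera"];cv2.imwrite(f"pics/f_{c}.png",r["frame"])
    cv2.imwrite(f"pics/fz_{c}.png",cv2.resize(r["frame"][330:440,290:400] if c=="scene" else r["frame"][260:330,370:490],None,fx=5,fy=5))
    for n in("hook_grip","hook_tip","beaker_mid","bottle_mid","tape_mid"):
        for d in env.pinpoint(n,c)[:1]: print(c,n,round(d["p"],2),np.round((T@np.r_[d["at"],1])[:3],4))
    for d in env.trace("hook_grip",c)[:1]:
        q=W[d["pixels"]]; u=q[:,:2]@np.array([.2096,-.978]); u0=np.array([.4427,-.3018])@np.array([.2096,-.978])
        for k in np.arange(-60,150,20):
            g=abs((u-u0)*1000-k)<10
            if g.sum()>3: print(k,np.round(np.nanmedian(q[g],0),4))
E
```

```text
22.0 [ 0.40625979 -0.13279598  0.46088726] [ 0.16703553 -0.59144099  0.68732658]
y -60 first blue x -62.00000000000074
y -40 first blue x -62.00000000000074
y -20 first blue x -62.00000000000074
y 0 first blue x -62.00000000000074
y 20 first blue x -62.00000000000074
y 40 first blue x -62.00000000000074
y 60 first blue x -62.00000000000074
scene hook_grip 0.82 [ 0.4409 -0.3002  0.0769]
scene hook_tip 0.84 [ 0.4676 -0.436   0.0372]
scene beaker_mid 0.6 [0.5245 0.2712 0.0485]
scene bottle_mid 0.92 [ 0.5897 -0.2163  0.0438]
scene tape_mid 0.91 [0.7032 0.3113 0.0065]
-60 [ 0.4297 -0.2498  0.0861]
-40 [ 0.4311 -0.2627  0.0864]
-20 [ 0.435  -0.2822  0.0865]
0 [ 0.4385 -0.3025  0.0867]
20 [ 0.4434 -0.3225  0.0867]
40 [ 0.4485 -0.3416  0.0862]
60 [ 0.4536 -0.3581  0.0791]
80 [ 0.4591 -0.3797  0.0768]
100 [ 0.4637 -0.3991  0.076 ]
120 [ 0.4684 -0.4172  0.0763]
140 [ 0.469  -0.4377  0.0727]
top hook_grip 0.56 [ 0.4431 -0.298   0.0767]
top hook_tip 0.71 [ 0.4723 -0.4339  0.0305]
top beaker_mid 0.72 [0.5234 0.2701 0.0432]
top bottle_mid 0.9 [ 0.5882 -0.2168  0.0408]
top tape_mid 0.97 [0.7005 0.3095 0.0109]
-60 [ 0.4374 -0.2494  0.0898]
-40 [ 0.435  -0.2648  0.0875]
-20 [ 0.4374 -0.2825  0.0874]
0 [ 0.4424 -0.3019  0.0874]
20 [ 0.4449 -0.3214  0.0875]
40 [ 0.4498 -0.3403  0.0883]
60 [ 0.4547 -0.3592  0.0795]
80 [ 0.4572 -0.3814  0.0761]
100 [ 0.4622 -0.4001  0.0763]
120 [ 0.4671 -0.4183  0.0761]
140 [ 0.4696 -0.434   0.0733]
```

View pics/f_scene.png

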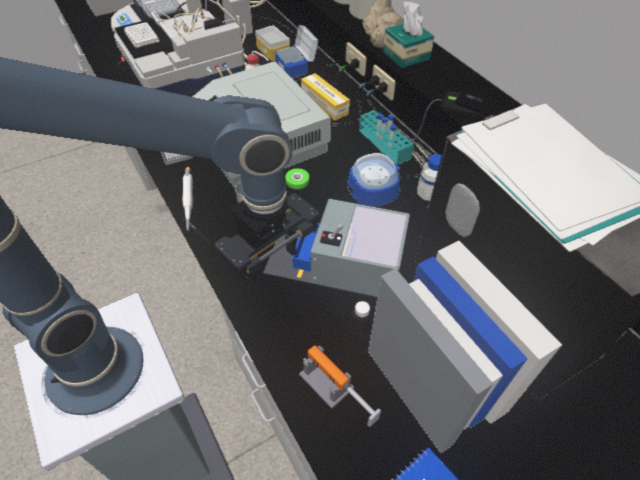

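View pics/f_top.png

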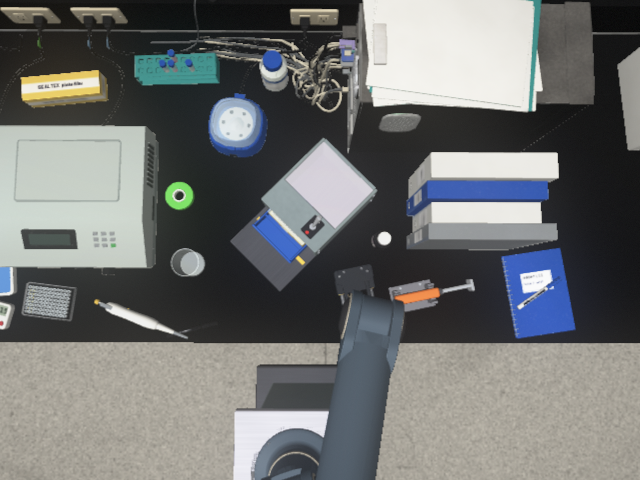

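View pics/fz_scene.png

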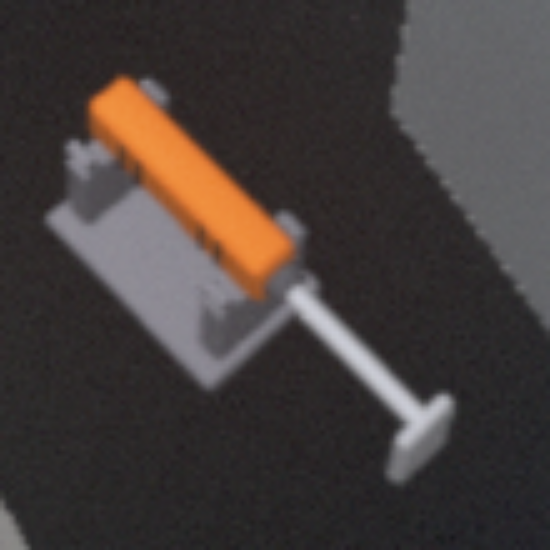

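View pics/fz_top.png

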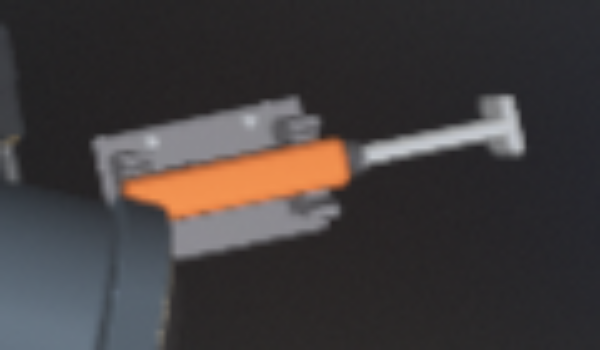

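The final pictures show the hook level between both posts' cheeks at (328,367) in the scene view, pointing as before. The tote lip is past the stripe, the toggle is off, the bystanders haven't moved, and the arm is clear. Handing in.

```bash
python3 -c "
from bench import env
print(env.hand_in())"
```

```text
the job is handed in; nothing more can be done
None
```

The job is done and handed in at about 22 s, well under the 67 s limit; no verdict was reported.

I flipped the toggle to off with the closed fingers and took the hook from its cradle. I hooked it behind the tote's front lip, dragged the tote out, then put the hook back and moved the arm clear.

Last checks before handing in:
- **Toggle:** it leans to the white (off) side. The hook only entered the cabinet after it was off.
- **Tote:** the lip is straight, about 62 mm outside the mouth. That is past the stripe's outer edge at 40 mm and well short of the plate's end at 130 mm.
- **Tip box:** it looked upright in the tote once the tote was out. Most of it is now under the opaque part of the roof.
- **Hook:** it lies level in both notches with its handle top about 87 mm up, within 3 mm of where it started, pointing the same way.
- **Bystanders:** the beaker, bottle and tape are where they were, within the networks' few millimetres of error.
- **Forces:** the largest I read was about 9 N, when the toggle hit its stop.

No check failed. The two cameras disagreed by 2–6 mm on some points, such as the cradle and the hook tip. I placed the hook from the recorded grasp pose instead of from those readings.

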